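# Clear the spot and tip the tall carton into it

## Task

The window has to swing in over this laundry shelf, so the tall carton must lie down. First push the round scrub brush along the shelf until it is completely outside the taped outline, while the carton still stands; then push the tall carton near its top so that it topples onto its broad face and comes to rest lying wholly within the outline. Touch and push only, lift nothing, and leave everything else where it stands.

Things in the scene. Friction and masses are not known exactly. Their poses are not given: they have to be found in the camera images.
- carton: tallest cardboard carton: 40 thick (its x), 100 wide (y), 180 mm high (z), 0.3-0.65 kg, loose, standing at one end of the outline. Origin: centre of underside. Its x axis runs roughly along the outline, which lies on its +x or -x side. Push its top about 40 mm towards the outline and it falls by itself about its lower edge on that side (which stays nearly put), covering the 180 mm beyond
- carton_mid (a point): centre of the carton's volume, 90 mm above its underside
- carton_c0 (a point): carton corner point: bottom end, at its y = -50 mm, midway through its thickness
- carton_c1 (a point): carton corner point: bottom end, at its y = +50 mm, midway through its thickness
- carton_c2 (a point): carton corner point: top end, at its y = -50 mm, midway through its thickness
- carton_c3 (a point): carton corner point: top end, at its y = +50 mm, midway through its thickness
- outline: rectangle marked on the white shelf with grey tape 12 mm wide and flat (no height to bump into), 250 mm long (its x) by 150 mm wide (its y), measured over the outer edges of the tape. Origin: its centre, at shelf height. It is about as long as the lying carton needs, with some 10 to 50 mm to spare at each end
- brush: round scrub brush on its bristles, loose, 0.11 kg: disc 64 mm in diameter, 32 mm high (white bristles below, yellow plastic above) with a yellow mushroom knob 32 mm in diameter on top, 58 mm high in all. Starts near the middle of the outline. Origin: centre of underside. It slides when its rim is pushed; both long sides of the outline have free shelf beside them for it
- basket: bystander: open blue plastic basket of clothes pegs, 85 x 120 mm, 65 mm high, loose, on the carton's other side, away from the outline. Origin: centre of its underside
- short_carton: bystander: shorter cardboard carton, 45 x 70 mm, 110 mm high, standing loose beside the tall carton on the robot's side. Origin: centre of its underside
- soap_box: bystander: flat paper box, 60 x 85 mm, 32 mm high, lying loose beside the tall carton on the far side. Origin: centre of its underside
- detergent: bystander: closed green detergent bottle, 72 mm diameter, 210 mm high, standing loose well to the robot's left. Origin: centre of its underside
- jar: bystander: closed white jar, 70 mm diameter, 100 mm high, standing loose well to the robot's right. Origin: centre of its underside
- cup: bystander: clear plastic measuring cup, 76 mm rim diameter, 90 mm high, standing loose well to the robot's right, beyond the jar. Origin: centre of its underside
Things that resemble listed ones, but are neither listed nor needed, are in the scene too. Of the things like the brush, leave any that is green; of the rest the larger one is meant.

How it is judged:
By the outcome, as a careful person would: the job done as asked, in the order asked, and still so for the second after the job is handed in, with the robot touching nothing.
It also fails if it takes over 64 s, if anything falls off the work surface, if the arm or the gripper's body presses on something with over 40 N, if the wrist force passes 120 N, or if a joint passes its speed limit or range.

## Robot

A 6-joint arm with a two-finger parallel gripper is mounted at the origin on the work surface. World frame = base frame: x ahead of the robot, y to its left, z up, the work surface at z = 0. Lengths are in m, angles in rad, forces in N, time in s.
With the tool pointing down it reaches from about 0.375 to 0.9 m from the base axis. Payload 3.1 kg.
Tool frame: the origin (TCP) lies midway between the tips of the shut fingers; the grasp point (between the pads) lies 19 mm behind it; z points along the fingers, x is the direction in which the jaws open and shut, and the axes are right-handed (so a half turn about z gives the same grasp; the last joint's range is limited). The gripper opens to 85 mm and grips with 20 to 120 N. Pads are 22 mm wide; open, the fingers measure 114 mm over their backs; the gripper's body (76 mm by 85 mm) begins 54 mm behind the grasp point. The pads swing forward as they close: fully open they stand 13 mm farther back than shut.
Start: joints at [0.991, 0.527, 1.433, -0, 1.181, -0.178], TCP at [0.244, 0.575, 0.231] pointing down, gripper open.
Joint ranges: [-3.08, 3.08], [-0.75, 2.2], [0.22, 2.44], [-1.43, 4.57], [0, 2.65], [-2.85, 2.85]. Speed limits (rad/s): [2.79, 2.79, 3.14, 3.14, 3.14, 3.14].

## Interface

Orientations are given as a unit quaternion [x, y, z, w].
In Python, from station import * gives the robot as it stands.
- The arm moves only by the tool servo_tool, never from a script. Its argument "targets" is a list of rows, each a list of 6 numbers: the shift along the tool's x, y, z in mm, then the turn, a rotation vector about the tool's x, y, z in degrees. A call has 1 to 10 rows; each row is the pose to reach, as a shift and turn from the pose commanded when the call began, along the tool's axes at that moment; what a row does not reach only later rows make up. A row lasts 1/8 s, in which the tool goes at most 62.5 mm and 10.7 degrees, less where a joint would pass 70% of its speed; a pose out of reach is approached as far as the arm can. A call with a gripper value outside its range is refused whole. "gripper" is the finger opening in mm, from 0 to 85.4, set as the call begins (left out, the last holds). The fingers move at their own pace and stop on an object; "newtons" is the grip in N (left out, the last holds). Time passes only in rows, so rows that repeat a pose let the fingers close. It gives the time, the measured TCP pose, the force and the opening at its end, in the units of the state.
- sense(): the state, without advancing time (a new reading comes with each control period).
- snapshot(name): name is "scene" or "top" or "wrist"; returns a dict with "color" (384x512x3 uint8, red, green, blue), "vfov" (degrees; the focal length in pixels is half the picture's height over the tangent of half this angle, whatever the lens; pixels are square), "cx", "cy" (the principal point, pixels), "R" (3x3) and "t" (3): a world point X has camera coordinates R X + t. Camera axes: x right, y down, z forward; pixel columns grow to the right and rows downward; lengths in m; the calibration is good to about 2 mm. A picture is of the moment at which its call begins. There is no depth.
- sign_off(): hands the job in, once; it reports no verdict.
The state is a dict: "t": time; "q": joint angles; "qd": joint speeds; "tau": joint torques, N m; "tcp_pos": TCP position; "tool_rot": TCP orientation; "force": force on the tool from outside, world axes, zero at the start; "ft_torque": the same for the moment, N m; "finger_gap": opening from 0.0 (shut) to 1.0 (fully open).
Only numpy, scipy, OpenCV 4.12 (cv2) and the standard library are available. Lean on these libraries where they do the work, as an engineer would, in place of code of your own. Each camera call takes 0.05 s, during which the arm holds its last target. There are 200 camera calls.

## Working session

There is one attempt and no reset: what is moved stays moved. The work goes in short steps, Python scripts to look and compute and a tool call to move; the robot and the scene stay as the last step left them, time stands still between calls to the robot, and variables do not carry over. Pictures are saved under pics/ and viewed, about 8 in all and at most 12, crops included, and the job is handed in when it is done.

Besides the shell and the picture viewer there is one more tool, called after "Call:" as name([rows], argument=value, ...), one row to a line, values as JSON. servo_tool: Moves the arm, as the interface text tells. Its arguments: {"type":"object","properties":{"targets":{"type":"array","items":{"type":"array","items":{"type":"number"}}},"gripper":{"type":"number"},"newtons":{"type":"number"}},"required":["targets"]}

```bash
mkdir -p pics; cat > h.py <<'E'
from station import *
import numpy as np, cv2
def snap(n,f=None):
    s=snapshot(n)
    if f: cv2.imwrite('pics/'+f,cv2.cvtColor(s['color'],cv2.COLOR_RGB2BGR))
    return s
def K(s):
    f=s['color'].shape[0]/2/np.tan(np.radians(s['vfov'])/2)
    return f,s['cx'],s['cy']
def ray(s,u,v,z=0.):
    f,cx,cy=K(s);R=np.array(s['R']);t=np.array(s['t'])
    d=R.T@np.array([(u-cx)/f,(v-cy)/f,1]);c=-R.T@t
    return c+d*(z-c[2])/d[2]
def proj(s,X):
    f,cx,cy=K(s);p=np.array(s['R'])@np.array(X)+np.array(s['t'])
    return np.array([f*p[0]/p[2]+cx,f*p[1]/p[2]+cy])
E
python3 - <<'E'
from h import *
import pickle
for n in("scene","top"):
    s=snap(n);pickle.dump(s,open(n+'.pkl','wb'))
    im=cv2.cvtColor(s['color'],cv2.COLOR_RGB2BGR)
    cv2.imwrite(f'pics/{n}0.png',cv2.resize(im,(768,576),interpolation=cv2.INTER_CUBIC))
    print(n,s['vfov'],s['cx'],s['cy'],-np.array(s['R']).T@s['t'],np.round(s['R'],3).tolist())
print(sense())
E
```

```text
scene 47.937170607543045 253.152316070153 190.0842287174484 [1.26550903 0.96699182 0.86095249] [[-0.811, 0.585, -0.01], [0.31, 0.415, -0.855], [-0.496, -0.696, -0.518]]
top 51.6733762396846 256.46930849800293 195.10957444422561 [ 0.51580486 -0.01352857  1.29937698] [[0.029, -0.999, -0.028], [-0.998, -0.028, -0.05], [0.049, 0.03, -0.998]]
{'t': 0.1, 'q': array([ 9.90487194e-01,  5.28352655e-01,  1.43378523e+00, -4.47221559e-06,
        1.18142662e+00, -1.78510350e-01]), 'qd': array([ 0.00232704, -0.0034539 , -0.00345732,  0.00054882,  0.0001718 ,
        0.00015519]), 'tau': array([-6.32122374e-05, -4.43307853e+01, -1.78586143e+01, -2.37459808e-04,
        3.91941634e-03,  1.04298556e-05]), 'tcp_pos': array([0.24403622, 0.57467567, 0.2304406 ]), 'tool_rot': array([ 8.33987884e-01,  5.51781874e-01, -9.04966196e-04,  3.91268768e-04]), 'force': array([0.3999394 , 0.38302421, 0.14554123]), 'ft_torque': array([ 0.04399435, -0.08633637, -0.0329765 ]), 'finger_gap': 0.9984350119882763}
```

View pics/scene0.png

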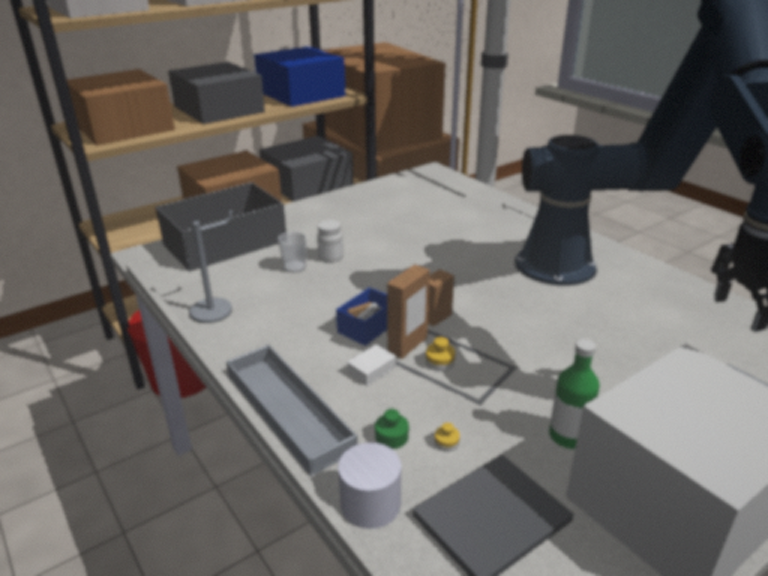

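View pics/top0.png

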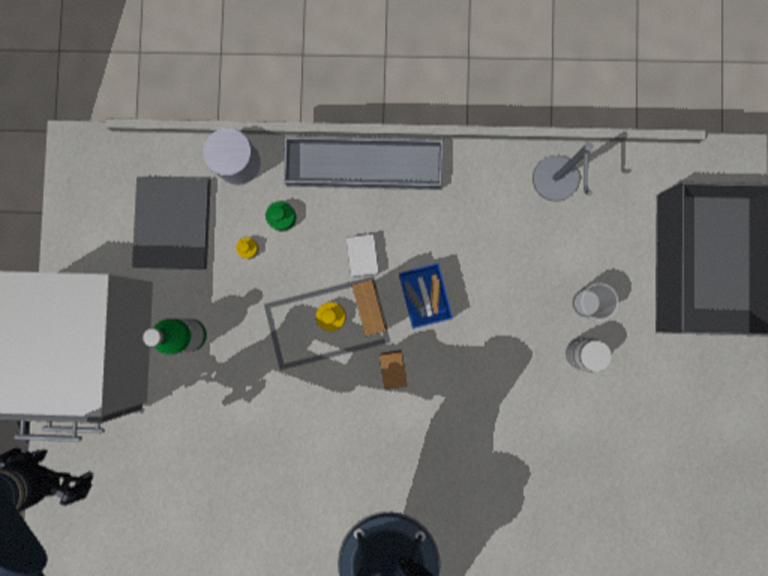

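Scene (768-wide view) shows the tall carton at (408,310), the basket behind it and the yellow brush at (440,352). In the top view the carton is at (369,305), the outline corners at about (266,305), (280,368), (385,342) and (370,280).

Brush candidates in the top view are yellow at (330,317), a smaller yellow at (247,247) and green at (281,215). Green is excluded. The larger yellow one, inside the outline, fits the description, and I'll confirm it in a crop.

```bash
python3 - <<'E'
from h import *
import pickle
s=pickle.load(open('top.pkl','rb'));im=cv2.cvtColor(s['color'],cv2.COLOR_RGB2BGR)
x0,y0,x1,y1,k=155,135,311,255,5
c=cv2.resize(im[y0:y1,x0:x1],None,fx=k,fy=k,interpolation=cv2.INTER_CUBIC)
for u in range(160,311,10): cv2.line(c,((u-x0)*k,0),((u-x0)*k,4 if u%50 else 12),(0,0,255),1);cv2.putText(c,str(u),((u-x0)*k-8,20),0,.3,(0,0,255),1)
for v in range(140,255,10): cv2.line(c,(0,(v-y0)*k),(6,(v-y0)*k),(0,0,255),1);cv2.putText(c,str(v),(8,(v-y0)*k+4),0,.3,(0,0,255),1)
cv2.imwrite('pics/crop.png',c)
hsv=cv2.cvtColor(im,cv2.COLOR_BGR2HSV)
m=cv2.inRange(hsv,(20,140,90),(35,255,255))
n,l,st,ce=cv2.connectedComponentsWithStats(m)
for i in range(1,n):
  if st[i,4]>30: print('yellow',st[i],ce[i],ray(s,*ce[i],.03))
for u,v in [(266,305),(280,368),(385,342),(370,280)]: print('tape',ray(s,u/1.5,v/1.5))
E
```

```text
yellow [157 159  15  13 149] [163.91946309 164.95973154] [0.66738391 0.32674627 0.03      ]
yellow [211 201  19  20 296] [219.95608108 210.75675676] [0.52441447 0.13973599 0.03      ]
tape [0.5450189  0.28508817 0.        ]
tape [0.40828266 0.24895676 0.        ]
tape [0.47178058 0.02115949 0.        ]
tape [0.60625463 0.05796318 0.        ]
```

View pics/crop.png

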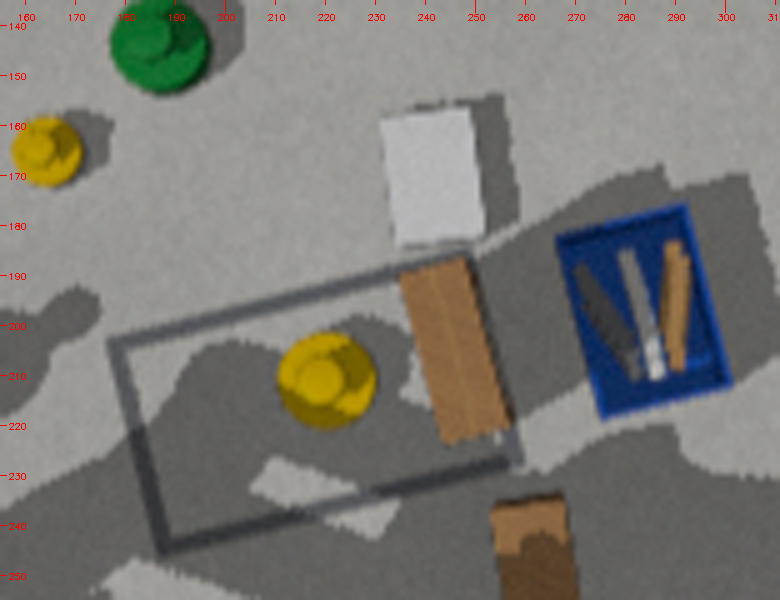

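The crop confirms the big yellow brush at (219.5,210.5), inside the outline, clearly larger than the one at (164,165). Outline outer corners are about (176.5,203), (187,246), (259.5,228.5) and (249,185). Carton top corners are about (235,190), (248.5,186.5), (257,220.5) and (243.5,223.5).

```bash
python3 - <<'E'
from h import *
import pickle
s=pickle.load(open('top.pkl','rb'))
T=np.array([ray(s,*p) for p in [(176.5,203),(187,246),(259.5,228.5),(249,185)]])[:,:2]
C=np.array([ray(s,*p,.18) for p in [(235,190),(248.5,186.5),(257,220.5),(243.5,223.5)]])[:,:2]
print(T,[np.linalg.norm(T[i]-T[(i+1)%4])for i in range(4)])
print(C,[np.linalg.norm(C[i]-C[(i+1)%4])for i in range(4)])
o=T.mean(0);e=(T[0]-T[3]+T[1]-T[2]);e/=np.linalg.norm(e);n=np.array([-e[1],e[0]])
print('o',o,'e',e,np.degrees(np.arctan2(e[1],e[0])),'n',n)
F=lambda p:(np.round([(p-o)@e,(p-o)@n],4))
print('carton c',C.mean(0),F(C.mean(0)),[F(c) for c in C])
d=C[0]-C[3]; print('carton width ang',np.degrees(np.arctan2(d[1],d[0])), 'n ang',np.degrees(np.arctan2(n[1],n[0])))
k=ray(s,*(219.5,210.5),.03)[:2];print('brush',k,F(k), 'knob',F(ray(s,219,211,.055)[:2]))
for nm,pp,z in [('soap',[(232,159),(248,157),(251,182),(234,183.5)],.032),('short',[(253,236),(267,234),(270,256)],.11),('basket',[(266,182),(292,176),(301,212),(275,218)],.065)]:
  print(nm,[F(ray(s,*p,z)[:2]) for p in pp])
tip=sense();from scipy.spatial.transform import Rotation as Ro
print(Ro.from_quat(tip['tool_rot']).as_matrix().round(3))
E
```

```text
[[0.54603971 0.28789468]
 [0.40614433 0.2477768 ]
 [0.47042917 0.01185388]
 [0.61195235 0.0504511 ]] [np.float64(0.14553406055281112), np.float64(0.24452436462032834), np.float64(0.14669204745995754), np.float64(0.24642226300105738)]
[[0.58336836 0.08085791]
 [0.59433802 0.0428776 ]
 [0.49897645 0.01602532]
 [0.48941656 0.05385033]] [np.float64(0.03953273981363977), np.float64(0.09907004301231812), np.float64(0.03901439610490413), np.float64(0.09775658543868981)]
o [0.50864139 0.14949411] e [-0.26519756  0.9641941 ] 105.37869188405688 n [-0.9641941  -0.26519756]
carton c [0.54152485 0.04840279] [-0.1062 -0.0049] [array([-0.086 , -0.0538]), array([-0.1255, -0.0544]), array([-0.1261,  0.0447]), array([-0.0871,  0.0439])]
carton width ang 16.03793708682233 n ang -164.62130811594312
brush [0.52519515 0.14123086] [-0.0124 -0.0138] knob [-0.0133 -0.0116]
soap [array([-0.0904, -0.1654]), array([-0.142 , -0.1592]), array([-0.1323, -0.0785]), array([-0.0781, -0.0869])]
short [array([-0.1015,  0.0873]), array([-0.1436,  0.0914]), array([-0.1367,  0.1569])]
basket [array([-0.1785, -0.0643]), array([-0.2616, -0.0631]), array([-0.2616,  0.0523]), array([-0.1789,  0.0513])]
[[ 0.391  0.92  -0.001]
 [ 0.92  -0.391 -0.002]
 [-0.002 -0.    -1.   ]]
```

Call:
servo_tool([
  [-37, 41, 0, 0, 0, -4.3],
  [-75, 82, 0, 0, 0, -8.5],
  [-112, 124, 0, 0, 0, -12.8],
  [-149, 165, 0, 0, 0, -17],
  [-187, 206, 0, 0, 0, -21.3],
  [-224, 247, 0, 0, 0, -25.6],
  [-261, 288, 0, 0, 0, -29.9],
  [-298, 330, 0, 0, 0, -34.1],
  [-336, 371, 0, 0, 0, -38.4],
  [-336, 371, 0, 0, 0, -38.4],
], gripper=40)

```text
t: 1.35
tcp_pos: [0.4564, 0.1176, 0.2312]
tool_rot: [0.609, 0.793, 0.0, 0.001]
force: [-0.4, 0.4, -0.1]
finger_gap: 0.469
```

Call:
servo_tool([
  [4, 0, 40, 0, 0, 0],
  [4, 0, 80, 0, 0, 0],
  [4, 0, 120, 0, 0, 0],
  [4, 0, 160, 0, 0, 0],
  [4, 0, 195, 0, 0, 0],
  [4, 0, 216, 0, 0, 0],
  [4, 0, 216, 0, 0, 0],
])

```text
t: 2.22
tcp_pos: [0.4516, 0.1256, 0.014]
tool_rot: [0.606, 0.796, -0.001, -0.002]
force: [-0.9, 0.3, 0.2]
finger_gap: 0.467
```

```bash
python3 - <<'E'
from h import *
s=snap('scene');im=cv2.cvtColor(s['color'],cv2.COLOR_RGB2BGR)[160:300,200:400]
t=snap('top');jm=cv2.cvtColor(t['color'],cv2.COLOR_RGB2BGR)[130:270,160:320]
cv2.imwrite('pics/c2.png',np.hstack([cv2.resize(im,None,fx=2.2,fy=2.2,interpolation=2),cv2.resize(jm,None,fx=2.2,fy=2.2,interpolation=2)]))
print(sense()['tcp_pos'],sense()['force'])
E
```

```text
[0.45313152 0.12539968 0.01556474] [-0.00937228 -0.01800721  0.26197227]
```

View pics/c2.png

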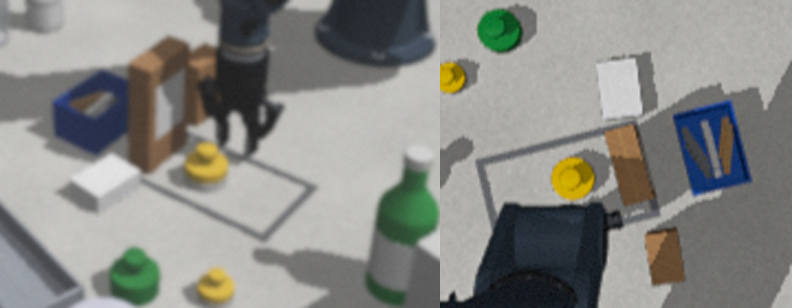

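The crops show the fork on the robot side of the brush, with the carton clear to its left. In the top crop a part of the wrist shows at (613,220), near the carton, so I'll check its height and place before pushing.

```bash
python3 - <<'E'
from h import *
s=snap('scene');t=snap('top')
o=np.array([.50864,.14949]);e=np.array([-.2652,.9642]);n=np.array([-.9642,-.2652])
for z in(.1,.15,.2,.25,.3,.35,.4):
  p=ray(t,240,229,z);d=p[:2]-o
  q=proj(s,p);print(z,d@e,d@n,((q-[200,160])*2.2).round())
E
```

```text
0.1 -0.06778559421508616 0.05804372795616586 [202.  87.]
0.15 -0.0715916133731477 0.05713827622621277 [201.  58.]
0.2 -0.07539763253120922 0.05623282449625969 [199.  27.]
0.25 -0.07920365168927077 0.055327372766306546 [198.  -4.]
0.3 -0.0830096708473323 0.05442192103635346 [196. -37.]
0.35 -0.08681569000539384 0.053516469306400374 [195. -71.]
0.4 -0.09062170916345538 0.05261101757644729 [ 194. -107.]
```

The dark part is the finger knuckle at z≈0.08, e≈-0.066, about 20 mm from the carton face. I'll push diagonally, away from the carton.

Call:
servo_tool([
  [1, 12, 0, 0, 0, 0],
  [3, 26, 0, 0, 0, 0],
  [7, 42, 0, 0, 0, 0],
  [12, 58, 0, 0, 0, 0],
  [18, 75, 0, 0, 0, 0],
  [24, 92, 0, 0, 0, 0],
  [30, 109, 0, 0, 0, 0],
  [36, 126, 0, 0, 0, 0],
  [41, 141, 0, 0, 0, 0],
  [45, 152, 0, 0, 0, 0],
])

```text
t: 3.68
tcp_pos: [0.5892, 0.2091, 0.0157]
tool_rot: [0.606, 0.795, 0.0, 0.0]
force: [-1.4, -1.0, 0.6]
finger_gap: 0.47
```

Call:
servo_tool([
  [0, 0, 0, 0, 0, 0],
  [0, -15, 0, 0, 0, 0],
  [0, -40, 0, 0, 0, 0],
  [0, -40, -60, 0, 0, 0],
  [0, -40, -120, 0, 0, 0],
  [0, -40, -180, 0, 0, 0],
  [20, -80, -220, 0, 0, 0],
  [40, -120, -230, 0, 0, 0],
  [80, -160, -230, 0, 0, 0],
  [120, -200, -230, 0, 0, 0],
], gripper=0)

```text
t: 4.92
tcp_pos: [0.3616, 0.2713, 0.2457]
tool_rot: [0.607, 0.795, 0.001, 0.0]
force: [0.6, 0.4, -0.2]
finger_gap: -0.002
```

```bash
python3 - <<'E'
from h import *
s=snap('scene');im=cv2.cvtColor(s['color'],cv2.COLOR_RGB2BGR)[150:310,190:400]
t=snap('top');J=cv2.cvtColor(t['color'],cv2.COLOR_RGB2BGR);jm=J[115:275,150:320]
cv2.imwrite('pics/c3.png',np.hstack([cv2.resize(im,None,fx=2,fy=2,interpolation=2),cv2.resize(jm,None,fx=2,fy=2,interpolation=2)]))
m=cv2.inRange(cv2.cvtColor(J,cv2.COLOR_BGR2HSV),(20,140,90),(35,255,255))
o=np.array([.50864,.14949]);e=np.array([-.2652,.9642]);n=np.array([-.9642,-.2652])
k,l,st,ce=cv2.connectedComponentsWithStats(m)
for i in range(1,k):
  if st[i,4]>30: d=ray(t,*ce[i],.03)[:2]-o;print(st[i],d@e,d@n)
x=sense();d=x['tcp_pos'][:2]-o;print(x['t'],x['tcp_pos'],d@e,d@n,x['q'])
E
```

```text
[157 159  15  13 150] 0.12865740353223862 -0.20005248347938942
[187 169  20  19 293] 0.03568309868743897 -0.13468559367395097
5.025 [0.35688595 0.27172025 0.2450374 ] 0.1580995830465406 0.11390578930235659 [ 3.99760317e-01  2.72472342e-01  1.83660581e+00  1.55411974e-03
  1.03775305e+00 -1.44462661e+00]
```

View pics/c3.png

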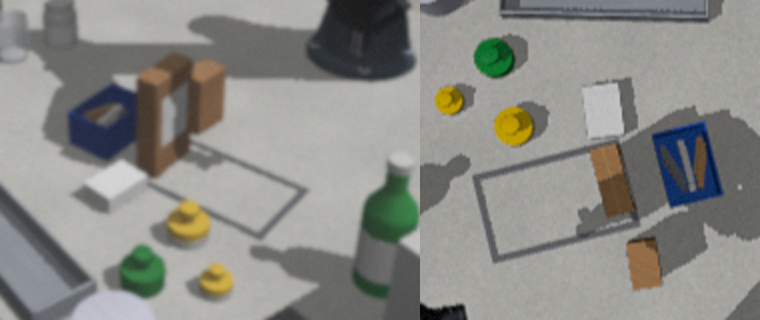

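The brush at crop (513,126) now sits 28 mm beyond the outline's far side (centre at n = -0.135 m), and everything else is unmoved. Next I carry the shut fingers over to behind the carton.

Call:
servo_tool([
  [-32, 12, 0, 0, 0, 9],
  [-64, 24, 0, 0, 0, 18],
  [-95, 36, 0, 0, 0, 27],
  [-127, 48, 0, 0, 0, 36],
  [-159, 60, 0, 0, 0, 45],
  [-191, 71, 0, 0, 0, 54],
  [-223, 83, 0, 0, 0, 63],
  [-254, 95, 0, 0, 0, 72],
  [-286, 107, 0, 0, 0, 81],
  [-318, 119, 0, 0, 0, 90],
])

```text
t: 6.28
tcp_pos: [0.5631, -0.0057, 0.2452]
tool_rot: [0.991, 0.131, 0.0, 0.0]
force: [-0.4, -0.6, 0.4]
finger_gap: 0.001
```

Call:
servo_tool([
  [0, 0, 0, 0, 0, 0],
  [0, 0, 0, 0, 0, 0],
])

```text
t: 6.52
tcp_pos: [0.5617, -0.0041, 0.2449]
tool_rot: [0.991, 0.134, -0.001, -0.0]
force: [0.2, -0.3, 0.3]
finger_gap: 0.002
```

```bash
python3 - <<'E'
from h import *
o=np.array([.50864,.14949]);e=np.array([-.2652,.9642]);n=np.array([-.9642,-.2652])
s=snap('scene');cv2.imwrite('pics/c4.png',cv2.resize(cv2.cvtColor(s['color'],cv2.COLOR_RGB2BGR)[100:280,190:400],None,fx=3,fy=3,interpolation=2))
x=sense();d=x['tcp_pos'][:2]-o;print(x['t'],x['tcp_pos'],d@e,d@n,x['q'],x['tool_rot'])
E
```

```text
6.575 [ 0.56155306 -0.00362026  0.24503659] -0.16166145968088946 -0.010413931581258359 [-2.05545319e-01  4.26271677e-01  1.57726532e+00  2.57876491e-04
  1.13939871e+00 -4.74891491e-01] [ 9.90952296e-01  1.34212829e-01 -5.93965143e-04 -3.34461724e-04]
```

View pics/c4.png

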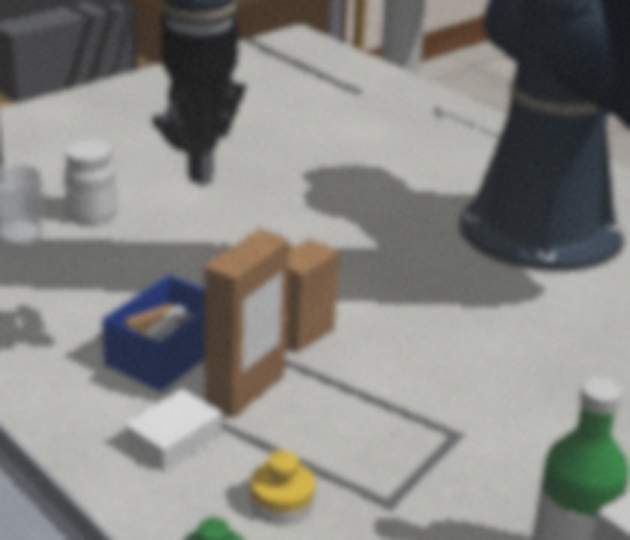

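The tool at crop (200,170) stands behind the carton and above the basket's near edge, as planned. I'll lower, then push slowly.

Call:
servo_tool([
  [-5, 0, 30, 0, 0, 0],
  [-5, 0, 60, 0, 0, 0],
  [-5, 0, 85, 0, 0, 0],
  [-5, 0, 88, 0, 0, 0],
  [-5, -10, 88, 0, 0, 0],
  [-5, -18, 88, 0, 0, 0],
  [-5, -24, 88, 0, 0, 0],
  [-5, -30, 88, 0, 0, 0],
  [-5, -36, 88, 0, 0, 0],
  [-5, -42, 88, 0, 0, 0],
])

```text
t: 7.82
tcp_pos: [0.5464, 0.0355, 0.1574]
tool_rot: [0.991, 0.134, 0.0, 0.0]
force: [0.7, -0.1, 0.3]
finger_gap: 0.004
```

Call:
servo_tool([
  [0, -5, 0, 0, 0, 0],
  [0, -10, 0, 0, 0, 0],
  [0, -15, 0, 0, 0, 0],
  [0, -20, 0, 0, 0, 0],
  [0, -25, 0, 0, 0, 0],
  [0, -30, 0, 0, 0, 0],
  [0, -30, 0, 0, 0, 0],
  [0, -30, 0, 0, 0, 0],
])

```text
t: 8.82
tcp_pos: [0.5386, 0.0641, 0.1573]
tool_rot: [0.991, 0.134, 0.0, 0.0]
force: [0.8, 0.0, -0.3]
finger_gap: -0.001
```

```bash
python3 - <<'E'
from h import *
o=np.array([.50864,.14949]);e=np.array([-.2652,.9642]);n=np.array([-.9642,-.2652])
s=snap('scene');cv2.imwrite('pics/c5.png',cv2.resize(cv2.cvtColor(s['color'],cv2.COLOR_RGB2BGR)[100:280,190:400],None,fx=3,fy=3,interpolation=2))
x=sense();d=x['tcp_pos'][:2]-o;print(x['t'],x['tcp_pos'],d@e,d@n,x['force'])
E
```

```text
8.875 [0.53857794 0.06403269 0.15732889] -0.09033748277899485 -0.006202882537271783 [0.10942724 0.51522076 0.52941323]
```

View pics/c5.png

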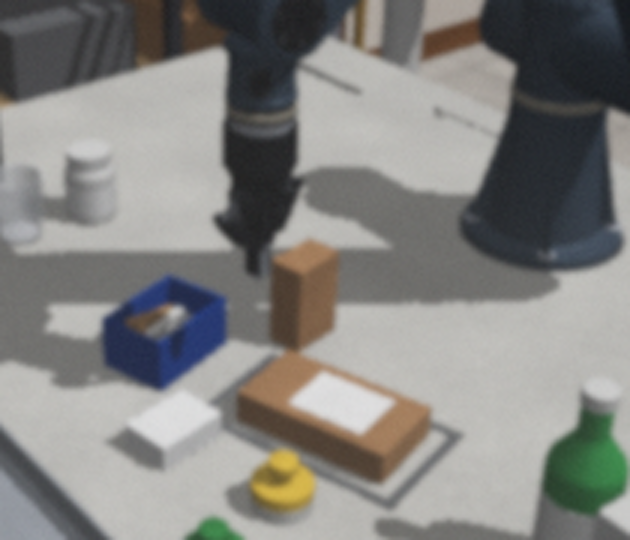

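Toppled: the carton lies at crop (335,410), and tape shows on all the sides in view. I'll raise the arm, back away, and check from above.

Call:
servo_tool([
  [0, 0, -40, 0, 0, 0],
  [0, 0, -80, 0, 0, 0],
  [0, 30, -100, 0, 0, 0],
  [0, 70, -100, 0, 0, 0],
  [0, 120, -100, 0, 0, 0],
  [-30, 170, -100, 0, 0, 0],
  [-60, 210, -100, 0, 0, 0],
  [-60, 210, -100, 0, 0, 0],
])

```text
t: 9.88
tcp_pos: [0.5353, -0.1576, 0.2572]
tool_rot: [0.991, 0.131, -0.0, 0.0]
force: [-0.5, 0.8, 0.1]
finger_gap: -0.001
```

```bash
python3 - <<'E'
from h import *
t=snap('top');J=cv2.cvtColor(t['color'],cv2.COLOR_RGB2BGR)
cv2.imwrite('pics/c6.png',cv2.resize(J[135:275,150:310],None,fx=4,fy=4,interpolation=cv2.INTER_CUBIC))
hsv=cv2.cvtColor(J,cv2.COLOR_BGR2HSV)
o=np.array([.50864,.14949]);e=np.array([-.2652,.9642]);n=np.array([-.9642,-.2652])
m=cv2.inRange(hsv,(8,70,60),(19,255,255));m[:, :170]=0;m[232:]=0;m[:,262:]=0
m=cv2.morphologyEx(m,cv2.MORPH_OPEN,np.ones((3,3)))
c=max(cv2.findContours(m,0,2)[0],key=cv2.contourArea)
for p in cv2.boxPoints(cv2.minAreaRect(c)): d=ray(t,*p,.04)[:2]-o;print(p,d@e,d@n)
print(sense()['t'],sense()['force'])
E
```

```text
[182.37347 206.90044] 0.09933500996362221 -0.05278411607746591
[237.02078 192.32784] -0.08137422821260788 -0.056364013638024076
[245.08716 222.5768 ] -0.08370493101232777 0.04319880065429746
[190.43985 237.1494 ] 0.09621074759964068 0.04696791033728589
9.925 [-0.02186407  1.01621752 -0.11562481]
```

View pics/c6.png

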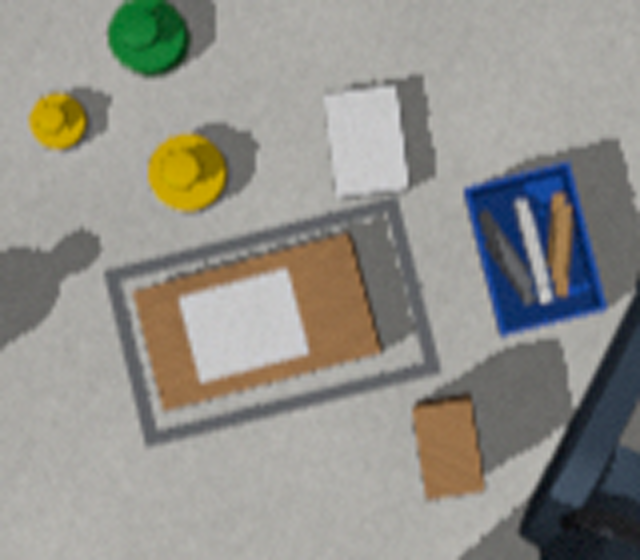

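The crop shows the carton (135–380, 235–408) wholly inside the tape, the brush at (187,172) outside, and the bystanders unmoved.

```bash
python3 -c "
from h import *
print(sign_off())"
```

```text
the job is handed in; nothing more can be done
None
```

The job is done and handed in at about 10 s of the 64 s allowed. With the carton still standing, I pushed the round scrub brush across the far long side of the outline. I then pushed the tall carton near its top from behind, and it fell onto its broad face inside the outline.

- **Carton:** the last picture from above shows it lying wholly within the tape, with about 26 to 42 mm to spare at the ends and 19 to 28 mm at the sides.
- **Brush:** its rim was about 28 mm outside the outline when measured after the push. In the last picture it was still clearly outside.
- **Other things:** the basket, the other cartons and boxes and the smaller and green brushes looked unmoved. The detergent bottle, jar and cup were outside that last crop, but the arm never went near them.
- **Robot:** it ended clear of everything, with force readings near zero (about 1 N).

No check failed or disagreed.

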